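Fit the safelight filter to the microscope's light base

ROBOT

A 7-joint arm with a two-finger parallel gripper is mounted at the origin on the work surface. World frame = base frame: x ahead of the robot, y to its left, z up, the work surface at z = 0. Lengths are in m, angles in rad, forces in N, time in s.
With the tool pointing down it reaches from about 0.4 to 0.9 m from the base axis. Payload 5.6 kg.
Tool frame: the origin (TCP) lies where the fingers leave the gripper's body, on its centre line; the fingertips stand 88 mm ahead of it and the grasp point (between the pads) lies 69 mm ahead of it; x points along the fingers, y is the direction in which the jaws open and shut, and the axes are right-handed (so a half turn about x gives the same grasp; the last joint's range is limited). The gripper opens to 92 mm and grips with 3 to 60 N. Pads are 20 mm wide; open, the fingers measure 128 mm over their backs; the gripper's body (75 mm by 189 mm) begins 69 mm behind the grasp point.
Start: joints at [1.15, 0.468, -0.012, 1.603, 0.006, 1.071, -0.056], TCP at [0.24, -0.604, 0.303] pointing down, gripper open.
Joint ranges: [-2.53, 2.53], [-0.31, 2.02], [-1.57, 1.55], [0.28, 2.44], [-1.29, 4.43], [0.15, 1.84], [-2.92, 2.92]. Speed limits (rad/s): [2.57, 2.57, 3.14, 3.14, 3.14, 3.14, 3.14].

INTERFACE

Orientations are given as a unit quaternion [w, x, y, z].
In Python, from station import ctrl, get_image, get_calibration, finder gives the robot as it stands.
- The arm moves only by the tool step_arm, never from a script. Its argument "steps" is a list of rows, each a list of 7 numbers: the turn, a rotation vector about the tool's x, y, z in degrees, then the shift along the tool's x, y, z in m, then the opening in per cent of the stroke, from 0 (shut) to 100 (fully open). A call has 1 to 20 rows; each row is the pose to reach, as a shift and turn from the pose measured when the call began, along the tool's axes at that moment; what a row does not reach only later rows make up. A row lasts 1/10 s, in which the tool goes at most 50 mm and 8.59 degrees, less where a joint would pass 70% of its speed; a pose out of reach is approached as far as the arm can. A call with a gripper value outside its range is refused whole. The fingers move at their own pace and stop on an object; "force" is the grip in N (left out, the last holds). Time passes only in rows, so rows that repeat a pose let the fingers close. It gives the time, the measured TCP pose, the force and the opening at its end, in the units of the state.
- ctrl.get_state(): the state, without advancing time (a new reading comes with each control period).
- get_image(name): name is "side" or "top"; returns the picture (480x640x3 uint8, red, green, blue); there is no depth.
- get_calibration(name): a dict with "intrinsics" (3x3 intrinsics, pixels), "extrinsics" (4x4, takes a point from camera to world coordinates). Camera axes: x right, y down, z forward; pixel columns grow to the right and rows downward; lengths in m; the calibration is good to about 2 mm. A picture is of the moment at which its call begins. get_calibration takes no time and is no camera call.
- ctrl.hand_in(): hands the job in, once; it reports no verdict.
Trained networks look in the newest picture that a camera, given by its name, has taken for a name from the list of things; names that differ only in an ending like _2 or _b are one class to them, and where a whole thing is asked for, a point or a joint stands for the part that bears it (a point fixed in the world has none). Each returns a list of dicts, best first, with "score" (0 to 1); they miss things now and then, are a little off and sometimes report something else, mostly with a low value. They report only what shows in the picture. A call takes as long as a camera call. They do not tell look-alikes from the thing itself.
- finder.recognise(thing, camera): "at" ([column, row] in pixels, amid what is visible of it).
- finder.silhouettes(thing, camera): "region" (480x640 bool, what is visible of it) and "at" ([column, row] in pixels, amid what is visible of it).
The state is a dict: "time_s": time; "joint_pos": joint angles; "joint_velocities": joint speeds; "tau": joint torques, N m; "ee_pos": TCP position; "ee_rot": TCP orientation; "ft_force": force on the tool from outside, world axes, zero at the start; "wrist_torque": the same for the moment, N m; "opening": finger opening in m.
Only numpy, scipy, OpenCV 4.12 (cv2) and the standard library are available. Lean on these libraries where they do the work, as an engineer would, in place of code of your own. Each camera call takes 0.05 s, during which the arm holds its last target.

TASK

Before resist-coated samples come out, fit the safelight filter, the tall knurled filter cell standing on the bench, onto the round port on top of the microscope's light base: set it over the port's spigot, turn it until its hidden keyways drop over the three pins, and push it fully home against the spring ring. Finish while still gripping it and pressing it fully home, so that the clamp screw can be nipped up while you hold it. Take it by its knurled side and keep your fingers off the glass, and leave the other things on the bench where they are.

Things in the scene. Friction and masses are not known exactly. Their poses are not given: they have to be found in the camera images.
- filter_cell: the filter cell to fit: an aluminium cup standing mouth down, 56 mm outside diameter, 42 mm high, about 100 to 170 g, knurled all round, a glass disc recessed in its top (the spacer ring is as wide but only 14 mm high, smooth and without glass). Origin: centre of its foot (underside), z up along its axis. Bore 39 mm; a shoulder inside, 34 mm above the foot, stops it on the spigot's top
- cell_keyways (a point): point on the cell's axis 4 mm above its foot, where its three equal keyways begin: grooves in the bore, open below, 120 degrees apart, 9.5 mm wide (play of about 6 degrees either way on a pin). They are hidden inside, nothing outside marks them and the cell's axes do not tell their angle: find them by turning the cell, at most 120 degrees, while it rests lightly on the pins
- filter_glass: the glass disc in the cell's top, 37 mm diameter, fixed to the cell, its face 3 mm below the rim. Origin: centre of its underside, 34 mm above the cell's foot. Not to be touched by the fingers
- light_base: the microscope's light base, a fixed white box 190 mm (its x) by 170 mm (its y) by 62 mm high with an aluminium top plate; origin under its centre on the bench, z up. The port stands in the middle of its top. Round the port lies a clamp ring, 63 mm inside, 74 mm outside diameter, ending 12 mm above the top plate, with a thumbscrew, no higher, that reaches 57 mm from the axis along +x
- port_top (a point): the centre of the flat top of the port's steel spigot, 104 mm above the bench; seen from above as a pale disc until the cell covers it. The spigot is 36 mm in diameter (1.5 mm of play all round in the cell); its upper 6 mm taper to 26 mm diameter
- port_pins (a point): point on the spigot's axis at the height of its three pins (88 mm above the bench): round, 5 mm thick, 120 degrees apart, standing out 5 mm from the spigot. A cell out of line with them stands on them with its foot 16.5 mm above its home height; in line it drops 10.5 mm, onto the spring ring, and is then pushed 6 mm further to home
- port_home (a point): the point on the spigot's axis, 70 mm above the bench, where the centre of the cell's foot lies when the cell is fully home; z up
- seal_ring (a joint): the black spring-loaded rubber ring between spigot and clamp ring, on which the cell's foot presses: 0 m when up (its top 14 mm above the base's top plate), 0.006 m when the cell is fully home, growing as it is pressed down. About 2 N starts it, about 7 N presses it to 0.006 m; it lifts the cell back up when the push ends
- spacer_ring: bystander: smooth aluminium ring, 56 mm outside, 40 mm inside diameter, 14 mm high; origin: centre of its underside
- weight: bystander: solid aluminium cylinder 46 mm in diameter with a small knob on top, 60 mm high in all; origin: centre of its underside
- eyepiece: bystander: black eyepiece, 38 mm in diameter, 56 mm high, standing; origin: centre of its underside
- wafer_case: bystander: flat round clear wafer case, 110 mm in diameter, 16 mm high; origin: centre of its underside
- tweezers: bystander: steel tweezers, 130 mm long along their x, 8 mm high, lying; origin: middle of the underside
- marker: bystander: white marker with a black cap, 130 mm long along its x, 17 mm thick, lying; origin: middle of the underside
- solvent: bystander: white bottle, 60 mm in diameter, 150 mm high; origin: centre of its underside
Mind the look-alikes: they are no part of the job. What is shaped like the filter_cell but orange or purple is not meant.

How it is judged:
On the way:
1. the filter cell has been set over the spigot, upright (horizontal distance between filter_cell and port_home below 0.005 m and z of filter_cell in the frame of port_home below 0.026 m and angle between filter_cell's own z axis and vertical below 0.15 rad).
At the end, for the whole second after the job is handed in: The filter cell stands upright on the port (within 0.06 rad, its axis within 3 mm of the spigot's), its keyways over the pins and its foot less than 1.8 mm above its home height, the spring ring pressed down by more than 4.2 mm, and the fingers still hold it there (more than 2 N on it), at rest (z of filter_cell in the frame of port_home below 0.0018 m and horizontal distance between filter_cell and port_home below 0.003 m and angle between filter_cell's own z axis and vertical below 0.06 rad and value of joint seal_ring above 0.0042 m and contact force between the fingers and filter_cell above 2 N and linear speed of filter_cell below 0.01 m/s); the arm keeps its last pose, push and grip.
It fails at once if the fingers press on the filter's glass (contact force between the fingers and filter_glass above 0.5 N).
It fails at once if another thing on the bench is pushed away from its place (more than 30 mm) (distance of any of spacer_ring, weight, eyepiece, wafer_case, tweezers, marker, solvent from where it was at the start of the episode above 0.03 m).
It also fails if it takes over 58 s, if anything falls off the work surface, if the arm or the gripper's body presses on something with over 40 N, if the wrist force passes 120 N, or if a joint passes its speed limit or range.

## Working session

There is one attempt and no reset: what is moved stays moved. The work goes in short steps, Python scripts to look and compute and a tool call to move; the robot and the scene stay as the last step left them, time stands still between calls to the robot, and variables do not carry over. Pictures are saved under pics/ and viewed, and the job is handed in when it is done.

Besides the shell and the picture viewer there is one more tool, called after "Request:" as name(argument=value, ...) on one line, values as JSON. step_arm: Moves the arm, as the interface text tells. Its arguments: {"type":"object","properties":{"steps":{"type":"array","items":{"type":"array","items":{"type":"number"}}},"force":{"type":"number"}},"required":["steps"]}

```bash
ls; mkdir -p pics; python3 - <<'E'
from station import ctrl,get_image,get_calibration,finder
import cv2,numpy as np
for n in ("top","side"):
    im=get_image(n); cv2.imwrite(f"pics/{n}0.png",im[:,:,::-1])
    c=get_calibration(n); print(n,np.round(c["intrinsics"],1).tolist(),np.round(c["extrinsics"],3).tolist())
    for t in ("filter_cell","light_base","port_top","filter_glass","spacer_ring"):
        print(t,[(round(d["score"],2),np.round(d["at"]).tolist()) for d in finder.recognise(t,n)][:6])
s=ctrl.get_state(); print(s)
E
```

```text
pics
top [[467.8, 0.0, 326.7], [0.0, 467.8, 242.0], [0.0, 0.0, 1.0]] [[-0.008, -0.993, 0.118, 0.354], [-1.0, 0.01, 0.021, -0.033], [-0.022, -0.117, -0.993, 1.545], [0.0, 0.0, 0.0, 1.0]]
filter_cell [(0.75, [397.0, 251.0]), (0.72, [434.0, 236.0]), (0.58, [431.0, 270.0])]
light_base [(0.57, [324.0, 220.0])]
port_top [(0.58, [325.0, 219.0])]
filter_glass [(0.59, [399.0, 249.0]), (0.52, [440.0, 204.0]), (0.39, [433.0, 265.0])]
spacer_ring [(0.52, [236.0, 221.0])]
side [[585.9, 0.0, 314.2], [0.0, 585.9, 236.4], [0.0, 0.0, 1.0]] [[-0.957, -0.215, 0.197, 0.244], [-0.291, 0.666, -0.687, 0.991], [0.017, -0.715, -0.699, 1.113], [0.0, 0.0, 0.0, 1.0]]
filter_cell [(0.87, [308.0, 165.0]), (0.65, [372.0, 184.0]), (0.65, [345.0, 202.0]), (0.55, [335.0, 174.0]), (0.31, [283.0, 250.0])]
light_base [(0.72, [284.0, 249.0])]
port_top [(0.98, [283.0, 251.0])]
filter_glass [(0.56, [339.0, 169.0]), (0.45, [376.0, 180.0])]
spacer_ring [(0.52, [232.0, 348.0]), (0.34, [387.0, 346.0])]
{'time_s': 0.6, 'joint_pos': array([ 1.1500308 ,  0.46747767, -0.0116065 ,  1.60267283,  0.00603359,
        1.07141443, -0.05631352]), 'joint_velocities': array([-0.00033278, -0.00072565, -0.00038073, -0.00171378, -0.00240718,
       -0.00075031,  0.00056953]), 'tau': array([-9.34201444e-05, -5.20127857e+01, -1.27682247e-02, -2.43945944e+01,
       -5.67423343e-02,  1.14457813e-02,  1.36436680e-05]), 'ee_pos': array([ 0.23971398, -0.60419801,  0.30271814]), 'ee_rot': array([-0.1327727 , -0.69451727, -0.13271852,  0.69455235]), 'ft_force': array([-0.03529472, -0.15992624,  0.04190409]), 'wrist_torque': array([ 0.00088689, -0.04654949, -0.02107013]), 'opening': 0.09219416369339785}
```

View pics/top0.png

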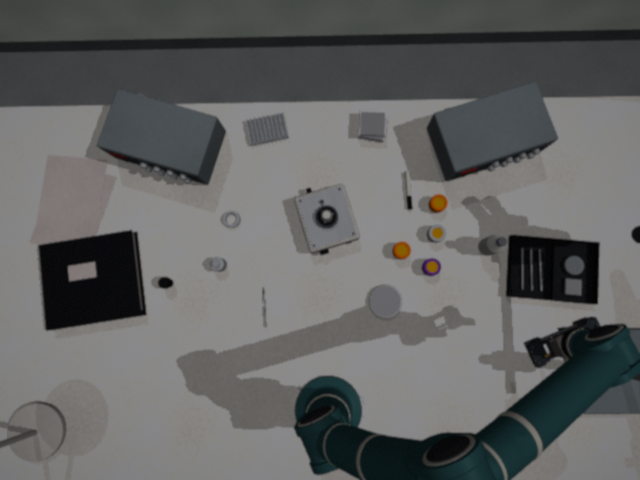

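View pics/side0.png

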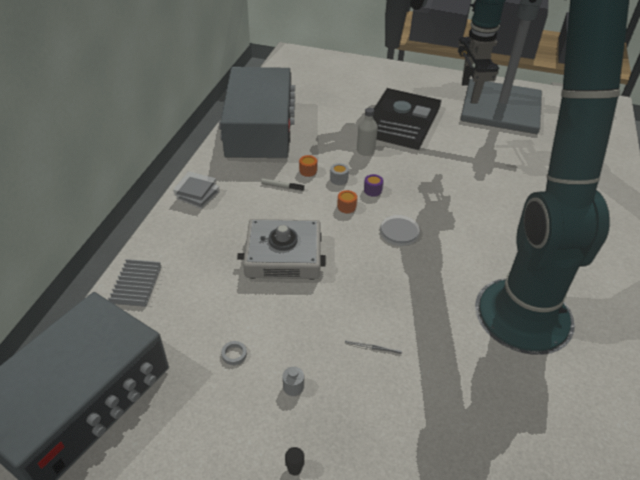

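```bash
python3 - <<'E'
import cv2,numpy as np
a=cv2.imread("pics/top0.png")[170:300,370:480]; b=cv2.imread("pics/side0.png")[130:230,270:410]
cv2.imwrite("pics/crop0.png",np.hstack([cv2.resize(a,(400,472),interpolation=2),cv2.resize(b,(400,286),interpolation=2) if 0 else cv2.copyMakeBorder(cv2.resize(b,(400,286),interpolation=2),0,186,0,0,0)]))
E
```

```text
(no output)
```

View pics/crop0.png

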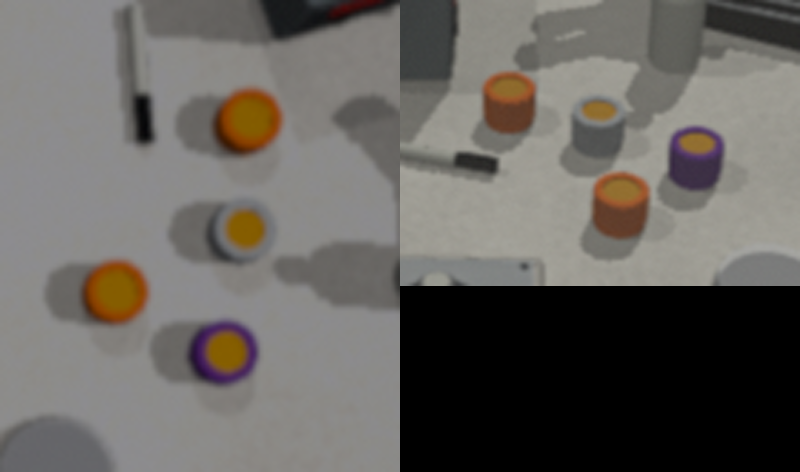

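Candidates: orange (438,203), orange (401,250), purple (431,267), and the bare-aluminium cell at top (436,233), side (340,174). The aluminium cell with the amber glass fits the description; the crop confirms it stands as tall as the others, with knurled grey sides.

```bash
cat > h.py <<'E'
import cv2,numpy as np
from station import ctrl,get_image,get_calibration,finder
C={n:(np.array(get_calibration(n)["intrinsics"]),np.array(get_calibration(n)["extrinsics"])) for n in ("top","side")}
def toplane(n,uv,z):
    K,T=C[n]; d=T[:3,:3]@np.linalg.inv(K)@np.array([uv[0],uv[1],1.]); o=T[:3,3]
    return o+d*(z-o[2])/d[2]
def proj(n,P):
    K,T=C[n]; P=np.atleast_2d(P); q=(P-T[:3,3])@T[:3,:3]; p=q@K.T; return p[:,:2]/p[:,2:]
def tri(uvs):
    A=np.zeros((3,3));b=np.zeros(3)
    for n,uv in uvs.items():
        K,T=C[n]; d=T[:3,:3]@np.linalg.inv(K)@np.array([uv[0],uv[1],1.]); d/=np.linalg.norm(d)
        M=np.eye(3)-np.outer(d,d); A+=M; b+=M@T[:3,3]
    return np.linalg.solve(A,b)
def hull_cyl(n,x,y,z0,r,h):
    a=np.linspace(0,2*np.pi,60,endpoint=False)
    P=np.vstack([np.c_[x+r*np.cos(a),y+r*np.sin(a),np.full(60,z)] for z in (z0,z0+h)])
    return cv2.convexHull(proj(n,P).astype(np.float32))
E
python3 - <<'E'
from h import *
for n in ("top","side"):
    im=get_image(n)
    for t,z in (("filter_cell",.021),("port_top",.104),("light_base",.031)):
        for i,d in enumerate(finder.silhouettes(t,n)):
            m=d["region"].astype(np.uint8); M=cv2.moments(m,True)
            if M["m00"]<5: continue
            c=(M["m10"]/M["m00"],M["m01"]/M["m00"])
            print(n,t,i,round(d["score"],2),"n",M["m00"],np.round(c,1),"at",np.round(d["at"],1),np.round(toplane(n,c,z),4))
            np.save(f"pics/{n}_{t}_{i}.npy",m)
    hsv=cv2.cvtColor(im,cv2.COLOR_RGB2HSV)
    g=(hsv[...,0]>12)&(hsv[...,0]<28)&(hsv[...,1]>130)
    k,l,st,ce=cv2.connectedComponentsWithStats(g.astype(np.uint8))
    for i in range(1,k):
        if st[i,4]>15: print(n,"amber",st[i,4],np.round(ce[i],1),np.round(toplane(n,ce[i],.0385),4))
E
```

```text
top filter_cell 0 0.63 n 255.0 [436.5 233.8] at [433.8 234.9] [ 0.5577 -0.3607  0.021 ]
top filter_cell 1 0.54 n 232.0 [401.5 251. ] at [398.7 253.3] [ 0.5024 -0.2451  0.021 ]
top filter_cell 2 0.52 n 267.0 [430.8 267.4] at [429.5 267.5] [ 0.4479 -0.3383  0.021 ]
top filter_cell 3 0.49 n 274.0 [437.5 203. ] at [436.6 204.9] [ 0.66   -0.3674  0.021 ]
top port_top 0 0.68 n 3187.0 [326.3 218.7] at [328.4 215.1] [ 0.5978 -0.0022  0.104 ]
top light_base 0 0.7 n 3147.0 [326.3 218.6] at [325.9 218.4] [ 0.6106 -0.0007  0.031 ]
top amber 199 [437.8 203. ] [ 0.6567 -0.3646  0.0385]
top amber 85 [437.1 232.6] [ 0.5593 -0.3591  0.0385]
top amber 194 [401.3 250.1] [ 0.5036 -0.2421  0.0385]
top amber 86 [431.9 266.5] [ 0.4498 -0.3385  0.0385]
side filter_cell 0 0.87 n 349.0 [338.8 173.8] at [336.4 172.5] [ 0.5597 -0.3606  0.021 ]
side filter_cell 1 0.82 n 314.0 [308.3 165.1] at [307.  164.6] [ 0.6592 -0.3728  0.021 ]
side filter_cell 2 0.79 n 381.0 [373.2 185.1] at [370.1 183.8] [ 0.4496 -0.3405  0.021 ]
side filter_cell 3 0.56 n 380.0 [346.8 201.3] at [346.9 201.3] [ 0.5052 -0.2464  0.021 ]
side port_top 0 0.95 n 4601.0 [283.1 249. ] at [283.5 251. ] [0.587  0.0643 0.104 ]
side port_top 1 0.71 n 237.0 [283.7 184.3] at [286.4 186. ] [ 0.6656 -0.1674  0.104 ]
side port_top 2 0.3 n 978.0 [399.5 230.3] at [397.7 228.9] [ 0.3321 -0.0864  0.104 ]
side light_base 0 0.97 n 4456.0 [283.2 249.1] at [284.2 249.9] [ 0.6114 -0.0023  0.031 ]
side amber 80 [307.8 160.2] [ 0.6611 -0.3731  0.0385]
side amber 47 [339.3 168.2] [ 0.5603 -0.3652  0.0385]
side amber 57 [373.6 179.5] [ 0.451  -0.3447  0.0385]
side amber 100 [347.  196.1] [ 0.5062 -0.2486  0.0385]
```

```bash
python3 - <<'E'
import cv2,numpy as np
a=cv2.imread("pics/top0.png")[175:260,285:370]; b=cv2.imread("pics/side0.png")[205:285,235:335]
cv2.imwrite("pics/crop1.png",np.hstack([cv2.resize(a,(400,400),interpolation=2),cv2.copyMakeBorder(cv2.resize(b,(400,320),interpolation=2),0,80,0,0,0)]))
E
```

```text
(no output)
```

View pics/crop1.png

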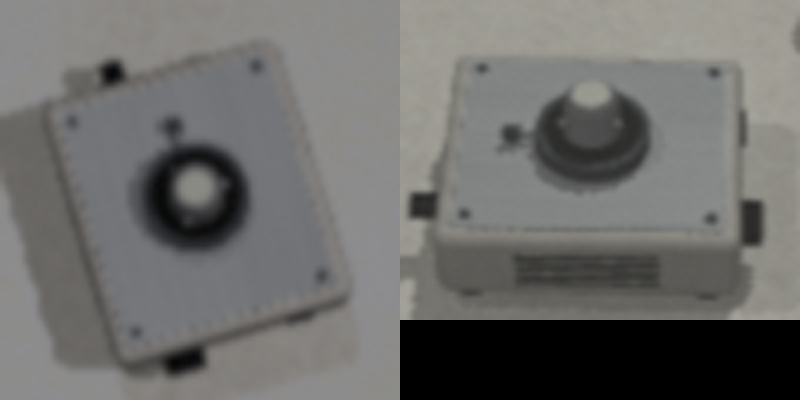

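The pale disc sits at about (326,215) in the top view and (282.5,228) in the side view. I'll refine both by threshold and fit the cell's full outline.

```bash
python3 - <<'E'
from h import *
from scipy.optimize import minimize
uv={}
for n,b in (("top",(315,203,338,228)),("side",(270,215,296,236))):
    im=cv2.imread(f"pics/{n}0.png"); g=cv2.cvtColor(im,6).astype(float)
    x0,y0,x1,y1=b; s=g[y0:y1,x0:x1]; u=cv2.resize(s,None,fx=8,fy=8,interpolation=cv2.INTER_CUBIC)
    cc=None
    for th in (115,130,145,160):
        k,l,st,ce=cv2.connectedComponentsWithStats((u>th).astype(np.uint8))
        for i in range(1,k):
            if 200<st[i,4]<12000: print(n,th,st[i,4]/64,np.round((ce[i]-3.5)/8+[x0,y0],2),np.round(toplane(n,(ce[i]-3.5)/8+[x0,y0],.104),4)[:2])
    print(n,s.max(), "pred size", cv2.contourArea(hull_cyl(n,.6,-.002,.104,.013,0)))
# cell joint fit by silhouettes
M={"top":np.load("pics/top_filter_cell_0.npy"),"side":np.load("pics/side_filter_cell_0.npy")}
def render(n,x,y):
    c=hull_cyl(n,x,y,0,.028,.042); m=np.zeros((480,640),np.uint8)
    big=np.zeros((120*8,120*8),np.uint8); o={"top":(380,175),"side":(280,115)}[n]
    cv2.fillPoly(big,[np.round((c-np.array(o)+.5)*8).astype(np.int32)],255)
    return cv2.resize(big,(120,120),interpolation=cv2.INTER_AREA)/255.,o
for which in (("top",),("side",),("top","side")):
    def f(p):
        e=0
        for n in which:
            r,o=render(n,*p); e+=np.abs(r-M[n][o[1]:o[1]+120,o[0]:o[0]+120]).sum()
        return e
    r=minimize(f,[.558,-.361],method="Nelder-Mead",options=dict(initial_simplex=[[.558,-.361],[.563,-.361],[.558,-.356]]))
    print(which,np.round(r.x,4),r.fun)
E
```

```text
top 115 13.578125 [316.12 204.78] [0.6424 0.0293]
top 115 25.5625 [333.33 204.1 ] [ 0.6439 -0.0246]
top 115 36.921875 [326.14 214.34] [ 0.6116 -0.0019]
top 130 22.609375 [326.12 214.32] [ 0.6117 -0.0018]
top 137.0 pred size 53.65996560594067
side 145 112.140625 [282.89 216.67] [ 0.6252 -0.0442]
side 145 30.421875 [282.31 227.83] [ 0.613  -0.0048]
side 159.0 pred size 59.2405696795322
('top',) [ 0.5577 -0.36  ] 32.654901960784315
('side',) [ 0.5597 -0.3612] 45.56470588235294
('top', 'side') [ 0.5591 -0.3608] 80.51372549019608
```

```bash
cat >> h.py <<'E'
from scipy.spatial.transform import Rotation as R
def rot(s): q=s["ee_rot"]; return R.from_quat([q[1],q[2],q[3],q[0]])
def jawdir(Rm): return np.degrees(np.arctan2(Rm[1,1],Rm[0,1]))
def plan(target,jaw=None,s=None):
    "target TCP world; jaw yaw deg of tool y with x down -> rotvec deg, shift in tool axes"
    s=s or ctrl.get_state(); r0=rot(s); 
    if jaw is None: r1=None; rv=np.zeros(3)
    else:
        a=np.radians(jaw); y=np.array([np.cos(a),np.sin(a),0]); x=np.array([0,0,-1.]); z=np.cross(x,y)
        r1=R.from_matrix(np.c_[x,y,z]); rv=np.degrees((r0.inv()*r1).as_rotvec())
    sh=r0.inv().apply(np.asarray(target)-s["ee_pos"])
    return np.round(rv,2),np.round(sh,4)
E
python3 - <<'E'
from h import *
s=ctrl.get_state(); m=rot(s).as_matrix(); print(np.round(m,3),jawdir(m))
for j in (-45,45,135,-135): print(j,plan([.559,-.3605,.30],j))
print(toplane("top",(493,243),.1),toplane("side",(367,145),.02))
E
```

```text
[[-0.     0.369 -0.93 ]
 [-0.    -0.93  -0.369]
 [-1.     0.     0.   ]] -68.35877396376169
-45 (array([-23.36,   0.  ,  -0.  ]), array([ 0.0027, -0.1088, -0.3867]))
45 (array([-1.1336e+02,  1.0000e-02, -0.0000e+00]), array([ 0.0027, -0.1088, -0.3867]))
135 (array([ 1.5664e+02, -1.0000e-02, -1.0000e-02]), array([ 0.0027, -0.1088, -0.3867]))
-135 (array([ 6.664e+01, -0.000e+00, -1.000e-02]), array([ 0.0027, -0.1088, -0.3867]))
[ 0.51672549 -0.51622919  0.1       ] [ 0.51317427 -0.5317057   0.02      ]
```

Request:
step_arm(steps=[[-6, 0, 0, 0, -0.02, -0.05, 100], [-12, 0, 0, 0, -0.035, -0.1, 100], [-18, 0, 0, 0, -0.05, -0.15, 100], [-23.4, 0, 0, 0, -0.065, -0.2, 100], [-23.4, 0, 0, 0, -0.08, -0.25, 100], [-23.4, 0, 0, 0, -0.09, -0.3, 100], [-23.4, 0, 0, 0.003, -0.1, -0.345, 100], [-23.4, 0, 0, 0.003, -0.109, -0.387, 100], [-23.4, 0, 0, 0.003, -0.109, -0.387, 100], [-23.4, 0, 0, 0.003, -0.109, -0.387, 100]])

```text
time_s: 2.0
ee_pos: [0.5605, -0.3585, 0.2993]
ee_rot: [0.272, 0.653, 0.272, -0.653]
ft_force: [-0.2, -0.9, 0.3]
opening: 0.092
```

```bash
python3 - <<'E'
from h import *
s=ctrl.get_state(); print(s["time_s"],s["ee_pos"],jawdir(rot(s).as_matrix()),s["joint_pos"].round(3)); print(plan([.559,-.3605,.097],-45))
E
```

```text
2.0 [ 0.56051248 -0.35846862  0.29931187] -44.75068501165987 [ 0.659  0.509 -0.198  1.554  0.108  1.089 -0.346]
(array([ 0.25, -0.01,  0.03]), array([0.2023, 0.0005, 0.0026]))
```

Request:
step_arm(steps=[[0, 0, 0, 0.05, 0, 0.002, 100], [0, 0, 0, 0.1, 0, 0.0026, 100], [0, 0, 0, 0.15, 0.0005, 0.0026, 100], [0, 0, 0, 0.18, 0.0005, 0.0026, 100], [0, 0, 0, 0.202, 0.0005, 0.0026, 100], [0, 0, 0, 0.202, 0.0005, 0.0026, 100], [0, 0, 0, 0.202, 0.0005, 0.0026, 100]])

```text
time_s: 2.7
ee_pos: [0.5581, -0.3621, 0.0978]
ee_rot: [-0.271, -0.653, -0.271, 0.653]
ft_force: [-0.2, -0.4, 0.2]
opening: 0.0917
```

```bash
python3 - <<'E'
from h import *
s=ctrl.get_state(); print(s["time_s"],s["ee_pos"],jawdir(rot(s).as_matrix()),s["ft_force"]); print(plan([.559,-.3605,.097],-45))
ims=[]
for n,(x,y) in (("top",(436,234)),("side",(339,174))):
    im=get_image(n)[y-45:y+45,x-45:x+45,::-1]; ims.append(cv2.resize(im,(400,400),interpolation=2))
cv2.imwrite("pics/g1.png",np.hstack(ims))
E
```

```text
2.7 [ 0.55808421 -0.36212628  0.09776552] -44.87030077420812 [-0.20393331 -0.37908165  0.16815231]
(array([0.13, 0.03, 0.02]), array([ 0.0008, -0.0005, -0.0018]))
```

View pics/g1.png

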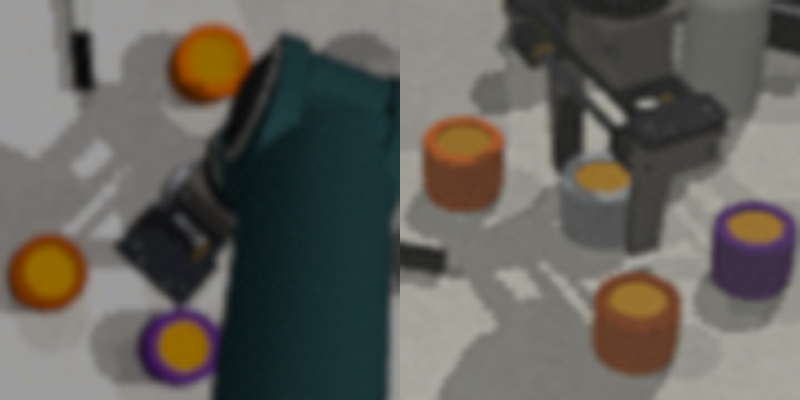

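The fingers straddle the grey cell. I'll close lightly to centre it on this axis, reopen, turn 90°, and close again to centre it on the other axis.

Request:
step_arm(force=5, steps=[[0, 0, 0, 0, 0, 0, 55], [0, 0, 0, 0, 0, 0, 55], [0, 0, 0, 0, 0, 0, 55], [0, 0, 0, 0, 0, 0, 55], [0, 0, 0, 0, 0, 0, 55]])

```text
time_s: 3.3
ee_pos: [0.5592, -0.3618, 0.0994]
ee_rot: [0.272, 0.653, 0.271, -0.652]
ft_force: [-1.6, 1.6, 2.0]
opening: 0.0562
```

Request:
step_arm(steps=[[0, 0, 0, 0, 0, 0, 100], [0, 0, 0, 0, 0, 0, 100], [0, 0, 0, 0, 0, 0, 100], [0, 0, 0, 0, 0, 0, 100]])

```text
time_s: 3.7
ee_pos: [0.5593, -0.3617, 0.0994]
ee_rot: [0.272, 0.653, 0.271, -0.652]
ft_force: [0.5, 0.1, -0.7]
opening: 0.0862
```

Request:
step_arm(steps=[[-8, 0, 0, 0, 0, 0, 100], [-16, 0, 0, 0, 0, 0, 100], [-24, 0, 0, 0, 0, 0, 100], [-32, 0, 0, 0, 0, 0, 100], [-40, 0, 0, 0, 0, 0, 100], [-48, 0, 0, 0, 0, 0, 100], [-56, 0, 0, 0, 0, 0, 100], [-64, 0, 0, 0, 0, 0, 100], [-72, 0, 0, 0, 0, 0, 100], [-80, 0, 0, 0, 0, 0, 100], [-88, 0, 0, 0, 0, 0, 100], [-90, 0, 0, 0, 0, 0, 100], [-90, 0, 0, 0, 0, 0, 100], [-90, 0, 0, 0, 0, 0, 100]])

```text
time_s: 5.1
ee_pos: [0.5592, -0.3618, 0.0993]
ee_rot: [0.654, 0.27, 0.653, -0.27]
ft_force: [0.2, -0.5, -0.3]
opening: 0.092
```

```bash
python3 - <<'E'
from h import *
s=ctrl.get_state(); print(s["time_s"],s["ee_pos"].round(4),jawdir(rot(s).as_matrix()),s["ft_force"],s["joint_pos"].round(2)); print(plan([.5593,-.3617,.098],45))
E
```

```text
5.1 [ 0.5592 -0.3618  0.0993] 45.055155250860636 [ 0.16885624 -0.48222859 -0.28907575] [ 0.89  0.82 -0.54  1.65  0.53  0.83  0.91]
(array([ 0.06,  0.11, -0.02]), array([ 0.0013,  0.0001, -0.    ]))
```

Grip it gently so the cell moves and not the arm, then firm up and lift.

Request:
step_arm(force=5, steps=[[0, 0, 0, 0.0013, 0, 0, 55], [0, 0, 0, 0.0013, 0, 0, 55], [0, 0, 0, 0.0013, 0, 0, 55], [0, 0, 0, 0.0013, 0, 0, 55], [0, 0, 0, 0.0013, 0, 0, 55]])

```text
time_s: 5.6
ee_pos: [0.5594, -0.3617, 0.0981]
ee_rot: [0.654, 0.27, 0.653, -0.27]
ft_force: [0.5, -0.0, 0.2]
opening: 0.056
```

Request:
step_arm(force=20, steps=[[0, 0, 0, 0, 0, 0, 50], [0, 0, 0, 0, 0, 0, 50], [0, 0, 0, 0, 0, 0, 50]])

```text
time_s: 5.9
ee_pos: [0.5594, -0.3617, 0.098]
ee_rot: [0.654, 0.27, 0.653, -0.27]
ft_force: [0.4, 0.0, 0.4]
opening: 0.0557
```

```bash
python3 - <<'E'
from h import *
s=ctrl.get_state(); print(s["time_s"],s["ee_pos"].round(4),jawdir(rot(s).as_matrix()),s["ft_force"],s["wrist_torque"],s["opening"]); 
p=s["ee_pos"]; print(plan([p[0],p[1],.26],45),plan([.611,-.0025,.26],45))
E
```

```text
5.9 [ 0.5594 -0.3617  0.098 ] 45.05104321439124 [0.43946401 0.0290581  0.39945462] [-0.05904125 -0.14106245 -0.00696721] 0.05571157895815425
(array([ 0.05,  0.12, -0.03]), array([-1.62e-01,  1.00e-04,  4.00e-04])) (array([ 0.05,  0.12, -0.03]), array([-0.1623,  0.2908, -0.2169]))
```

```bash
python3 - <<'E'
from h import *
# screws, refined by dark centroid
for n,s,o,pts in (("top",85/400,(285,175),[(72,121),(257,65),(322,275),(136,333)]),("side",.25,(235,205),[(82,68),(313,72),(64,213),(311,217)])):
    g=cv2.cvtColor(cv2.imread(f"pics/{n}0.png"),6).astype(float); P=[]
    for p in pts:
        c=np.array(p)*s+o-0.4; x,y=np.round(c).astype(int)
        w=g[y-3:y+4,x-3:x+4]; w=np.clip(np.median(w)-6-w,0,None); yy,xx=np.mgrid[y-3:y+4,x-3:x+4]
        P.append([(w*xx).sum()/w.sum(),(w*yy).sum()/w.sum()])
    W=np.array([toplane(n,p,.062)[:2] for p in P]); print(n,np.round(P,1).tolist(),np.round(W,4).tolist(),"mean",W.mean(0).round(4))
    # dark ring
E
```

```text
top [[299.9, 200.5], [339.0, 188.6], [352.9, 233.2], [313.4, 245.1]] [[0.6656, 0.0836], [0.7029, -0.0431], [0.5571, -0.086], [0.5199, 0.0406]] mean [ 0.6114 -0.0012]
side [[255.0, 221.7], [313.0, 222.8], [250.6, 258.1], [312.4, 259.3]] [[0.7042, -0.0463], [0.5581, -0.0893], [0.6671, 0.08], [0.521, 0.0373]] mean [ 0.6126 -0.0046]
```

Request:
step_arm(steps=[[0, 0, 0, -0.04, 0, 0, 50], [0, 0, 0, -0.08, 0, 0, 50], [0, 0, 0, -0.12, 0, 0, 50], [0, 0, 0, -0.162, 0, 0, 50], [0, 0, 0, -0.162, 0.03, -0.022, 50], [0, 0, 0, -0.162, 0.06, -0.045, 50], [0, 0, 0, -0.162, 0.09, -0.068, 50], [0, 0, 0, -0.162, 0.12, -0.09, 50], [0, 0, 0, -0.162, 0.15, -0.113, 50], [0, 0, 0, -0.162, 0.18, -0.135, 50], [0, 0, 0, -0.162, 0.21, -0.157, 50], [0, 0, 0, -0.162, 0.21, -0.157, 50]])

```text
time_s: 7.1
ee_pos: [0.5966, -0.0948, 0.2604]
ee_rot: [0.655, 0.268, 0.654, -0.266]
ft_force: [-0.6, 0.3, -1.4]
opening: 0.056
```

```bash
python3 - <<'E'
from h import *
print(plan([.6127,-.0042,.225],45))
E
```

```text
(array([ 0.58,  0.02, -0.21]), array([ 0.0357,  0.0758, -0.052 ]))
```

Request:
step_arm(steps=[[0.3, 0, 0, 0, 0.03, -0.02, 50], [0.58, 0, -0.2, 0.01, 0.06, -0.04, 50], [0.58, 0, -0.2, 0.0357, 0.0758, -0.052, 50], [0.58, 0, -0.2, 0.0357, 0.0758, -0.052, 50], [0.58, 0, -0.2, 0.0357, 0.0758, -0.052, 50], [0.58, 0, -0.2, 0.0357, 0.0758, -0.052, 50]])

```text
time_s: 7.7
ee_pos: [0.6131, -0.0061, 0.2255]
ee_rot: [0.653, 0.271, 0.652, -0.272]
ft_force: [-0.7, 0.2, -1.2]
opening: 0.0559
```

```bash
python3 - <<'E'
from h import *
s=ctrl.get_state(); print(s["time_s"],s["ee_pos"].round(4),jawdir(rot(s).as_matrix()),s["ft_force"],s["wrist_torque"],s["joint_pos"].round(2)); print(plan([.6127,-.0042,.225],45))
ims=[]
for n,(x,y) in (("top",(326,216)),("side",(283,235))):
    im=get_image(n); cv2.imwrite(f"pics/{n}2.png",im[:,:,::-1]); im=im[y-45:y+45,x-45:x+45,::-1]; ims.append(cv2.resize(im,(400,400),interpolation=2))
cv2.imwrite("pics/g2.png",np.hstack(ims))
E
```

```text
7.7 [ 0.6131 -0.0061  0.2255] 44.86066613929721 [-0.67706106  0.21688545 -1.19711639] [-0.04804919 -0.16376851  0.04125076] [ 0.44  0.6  -0.67  1.73  0.44  0.97  0.38]
(array([-0.14,  0.1 ,  0.  ]), array([ 0.0005,  0.0011, -0.0017]))
```

View pics/g2.png

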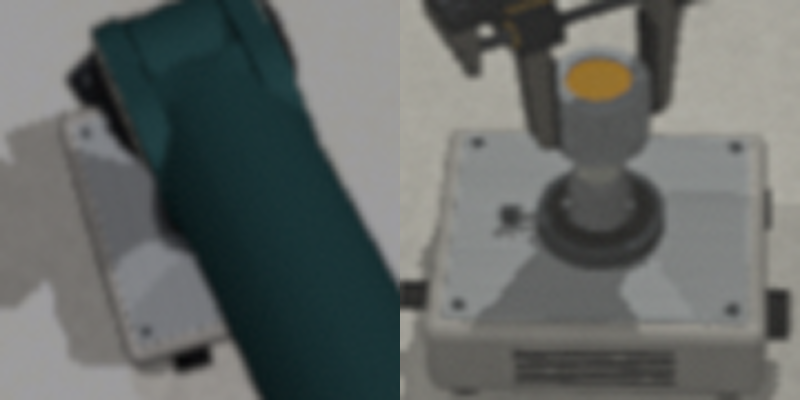

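Request:
step_arm(steps=[[0, 0, 0, 0.0, 0.0011, -0.0017, 50], [0, 0, 0, 0.008, 0.0011, -0.0017, 50], [0, 0, 0, 0.016, 0.0011, -0.0017, 50], [0, 0, 0, 0.024, 0.0011, -0.0017, 50], [0, 0, 0, 0.024, 0.0011, -0.0017, 50], [0, 0, 0, 0.024, 0.0011, -0.0017, 50]])

```text
time_s: 8.4
ee_pos: [0.6126, -0.004, 0.2013]
ee_rot: [0.653, 0.271, 0.653, -0.272]
ft_force: [-0.1, 0.1, -0.6]
opening: 0.0559
```

```bash
cat > st.py <<'E'
from h import *
import sys
s=ctrl.get_state(); print(s["time_s"],s["ee_pos"].round(4),"jaw",round(jawdir(rot(s).as_matrix()),2),"F",s["ft_force"].round(2),"T",s["wrist_torque"].round(3),"op",round(s["opening"],4),"j7",s["joint_pos"][6].round(2)); 
z=rot(s).as_matrix()[:,0]; print("tilt deg",np.degrees(np.arccos(-z[2])).round(2))
F=rot(s).inv().apply(s["ft_force"]); print("F tool",F.round(2))
if len(sys.argv)>3: print(plan([float(v) for v in sys.argv[1:4]],round(jawdir(rot(s).as_matrix()),2) if len(sys.argv)<5 else float(sys.argv[4])))
E
python3 st.py .6127 -.0042 .19
```

```text
8.4 [ 0.6126 -0.004   0.2013] jaw 44.86 F [-0.05  0.09 -0.65] T [ 0.021 -0.176 -0.026] op 0.0559 j7 0.36
tilt deg 0.07
F tool [ 0.65  0.03 -0.1 ]
(array([-0.  ,  0.07, -0.  ]), array([ 0.0113, -0.0001,  0.0002]))
```

Request:
step_arm(steps=[[0, 0, 0, 0.004, 0, 0, 50], [0, 0, 0, 0.008, 0, 0, 50], [0, 0, 0, 0.012, 0, 0, 50], [0, 0, 0, 0.012, 0, 0, 50]])

```text
time_s: 8.8
ee_pos: [0.6125, -0.0033, 0.1888]
ee_rot: [0.653, 0.271, 0.653, -0.271]
ft_force: [0.2, 1.4, -2.1]
opening: 0.0557
```

```bash
python3 st.py .6127 -.0042 .184
```

```text
8.8 [ 0.6125 -0.0033  0.1888] jaw 44.89 F [ 0.22  1.37 -2.05] T [ 0.541 -0.136 -0.009] op 0.0557 j7 0.35
tilt deg 0.04
F tool [ 2.05  1.13 -0.82]
(array([ 0.  ,  0.01, -0.04]), array([ 0.0048, -0.0005,  0.0008]))
```

Request:
step_arm(steps=[[0, 0, 0, 0.0, 0, 0, 50], [0, 0, 0, 0.0, 0, 0, 50], [0, 0, 0, 0.0, 0, 0, 50]])

```text
time_s: 9.1
ee_pos: [0.6124, -0.0032, 0.1888]
ee_rot: [0.653, 0.271, 0.653, -0.271]
ft_force: [-0.0, 2.0, -1.0]
opening: 0.0559
```

```bash
python3 st.py .6127 -.0042 .184
```

```text
9.1 [ 0.6124 -0.0032  0.1888] jaw 44.89 F [-0.02  1.96 -0.97] T [ 0.338 -0.165 -0.016] op 0.0559 j7 0.35
tilt deg 0.04
F tool [ 0.97  1.37 -1.41]
(array([ 0.  ,  0.01, -0.04]), array([ 0.0048, -0.0005,  0.0009]))
```

Request:
step_arm(steps=[[0, 0, 0, 0.0, 0.0009, -0.0009, 50], [0, 0, 0, 0.0, 0.0009, -0.0009, 50], [0, 0, 0, 0.0, 0.0009, -0.0009, 50]])

```text
time_s: 9.4
ee_pos: [0.6124, -0.0022, 0.1888]
ee_rot: [0.653, 0.271, 0.653, -0.271]
ft_force: [-0.8, 0.0, -1.8]
opening: 0.0557
```

```bash
python3 st.py .6127 -.0042 .184
```

```text
9.4 [ 0.6124 -0.0022  0.1888] jaw 44.88 F [-0.8   0.02 -1.81] T [ 0.013 -0.13   0.051] op 0.0557 j7 0.35
tilt deg 0.03
F tool [ 1.81 -0.56 -0.58]
(array([ 0.  ,  0.02, -0.02]), array([ 0.0048, -0.0012,  0.0016]))
```

Request:
step_arm(steps=[[0, 0, 0, 0.001, 0.0006, -0.0006, 50], [0, 0, 0, 0.003, 0.0006, -0.0006, 50], [0, 0, 0, 0.005, 0.0006, -0.0006, 50], [0, 0, 0, 0.005, 0.0006, -0.0006, 50], [0, 0, 0, 0.005, 0.0006, -0.0006, 50]])

```text
time_s: 9.9
ee_pos: [0.6126, -0.0014, 0.1842]
ee_rot: [0.653, 0.271, 0.653, -0.271]
ft_force: [-1.2, -0.6, 3.3]
opening: 0.0558
```

```bash
python3 st.py .6124 -.0014 .184
```

```text
9.9 [ 0.6126 -0.0014  0.1842] jaw 44.88 F [-1.16 -0.58  3.26] T [-0.055  0.133 -0.047] op 0.0558 j7 0.35
tilt deg 0.05
F tool [-3.26 -1.24 -0.4 ]
(array([-0.  ,  0.05, -0.02]), array([ 0.0002, -0.0001, -0.0001]))
```

Request:
step_arm(steps=[[3, 0, 0, 0.001, 0, 0, 50], [6, 0, 0, 0.001, 0, 0, 50], [8, 0, 0, 0.001, 0, 0, 50], [10, 0, 0, 0.001, 0, 0, 50]])

```text
time_s: 10.3
ee_pos: [0.6126, -0.0014, 0.1829]
ee_rot: [0.627, 0.328, 0.626, -0.328]
ft_force: [-0.2, -0.3, -1.2]
opening: 0.0559
```

```bash
python3 st.py .6124 -.0014 .184
```

```text
10.3 [ 0.6126 -0.0014  0.1829] jaw 34.8 F [-0.16 -0.31 -1.16] T [-0.055 -0.089  0.012] op 0.0559 j7 0.19
tilt deg 0.05
F tool [ 1.16 -0.31  0.16]
(array([-0.  ,  0.04, -0.03]), array([-0.0011, -0.0001, -0.0001]))
```

The push force vanished and the tool dropped, so the keyways may have found the pins. I'll probe downwards gently.

Request:
step_arm(steps=[[0, 0, 0, 0.001, 0, 0, 50], [0, 0, 0, 0.002, 0, 0, 50], [0, 0, 0, 0.003, 0, 0, 50], [0, 0, 0, 0.003, 0, 0, 50]])

```text
time_s: 10.7
ee_pos: [0.6126, -0.0015, 0.1796]
ee_rot: [0.627, 0.328, 0.626, -0.327]
ft_force: [0.6, 0.3, 0.2]
opening: 0.0556
```

```bash
python3 st.py .6124 -.0014 .174
```

```text
10.7 [ 0.6126 -0.0015  0.1796] jaw 34.81 F [0.6  0.32 0.18] T [-0.108 -0.249 -0.045] op 0.0556 j7 0.19
tilt deg 0.05
F tool [-0.18  0.67  0.08]
(array([ 0.  ,  0.03, -0.04]), array([ 0.0056, -0.0001, -0.0002]))
```

Request:
step_arm(steps=[[0, 0, 0, 0.002, 0, 0, 50], [0, 0, 0, 0.004, 0, 0, 50], [0, 0, 0, 0.0055, 0, 0, 50], [0, 0, 0, 0.0055, 0, 0, 50]])

```text
time_s: 11.1
ee_pos: [0.6126, -0.0015, 0.1739]
ee_rot: [0.627, 0.328, 0.626, -0.327]
ft_force: [0.2, 0.0, -0.4]
opening: 0.0555
```

```bash
python3 st.py .6124 -.0014 .168
```

```text
11.1 [ 0.6126 -0.0015  0.1739] jaw 34.81 F [ 0.22  0.01 -0.39] T [-0.056 -0.186 -0.056] op 0.0555 j7 0.19
tilt deg 0.04
F tool [0.39 0.19 0.12]
(array([ 0.  ,  0.02, -0.04]), array([ 0.0059, -0.0001, -0.0002]))
```

Request:
step_arm(force=35, steps=[[0, 0, 0, 0, 0, 0, 50], [0, 0, 0, 0.002, 0, 0, 50], [0, 0, 0, 0.004, 0, 0, 50], [0, 0, 0, 0.006, 0, 0, 50], [0, 0, 0, 0.0075, 0, 0, 50], [0, 0, 0, 0.0075, 0, 0, 50], [0, 0, 0, 0.0075, 0, 0, 50]])

```text
time_s: 11.8
ee_pos: [0.6127, -0.0014, 0.1679]
ee_rot: [0.627, 0.327, 0.626, -0.328]
ft_force: [-4.2, -0.4, 12.6]
opening: 0.0561
```

```bash
python3 st.py .6124 -.0014 .168
```

```text
11.8 [ 0.6127 -0.0014  0.1679] jaw 34.81 F [-4.21 -0.35 12.58] T [-0.252  0.947 -0.073] op 0.0561 j7 0.18
tilt deg 0.08
F tool [-12.58  -3.66  -2.1 ]
(array([ 0.  ,  0.08, -0.02]), array([-0.0001, -0.0002, -0.0002]))
```

```bash
python3 - <<'E'
from h import *
ims=[]
for n,(x,y) in (("top",(326,216)),("side",(283,235))):
    im=get_image(n)[y-45:y+45,x-45:x+45,::-1]; ims.append(cv2.resize(im,(400,400),interpolation=2))
cv2.imwrite("pics/g3.png",np.hstack(ims))
for _ in range(6): get_image("side")
E
python3 st.py
```

```text
12.2 [ 0.6126 -0.0014  0.1679] jaw 34.82 F [-4.24 -1.18 13.55] T [-0.282  0.888 -0.079] op 0.0556 j7 0.18
tilt deg 0.08
F tool [-13.55  -4.15  -1.43]
```

View pics/g3.png

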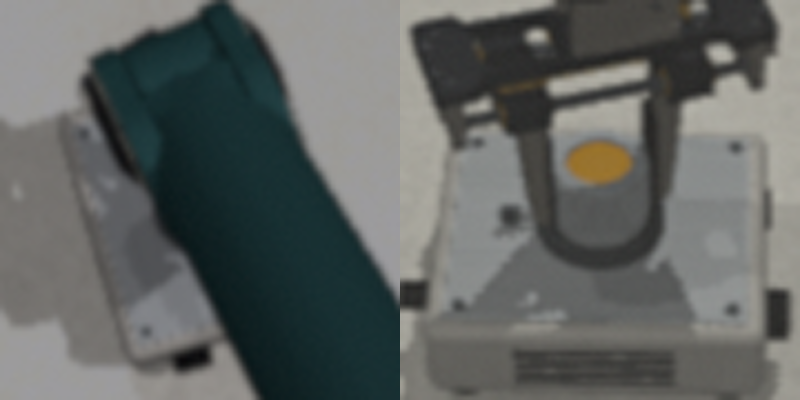

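The cell sits down in the clamp ring, with the amber glass at side (283,226). As an independent check, I'll compare the glass position with the one predicted for home height.

```bash
python3 - <<'E'
from h import *
im=get_image("side"); hsv=cv2.cvtColor(im,cv2.COLOR_RGB2HSV)
g=((hsv[...,0]>12)&(hsv[...,0]<28)&(hsv[...,1]>130)).astype(np.uint8)
k,l,st,ce=cv2.connectedComponentsWithStats(g)
for i in range(1,k):
    if st[i,4]>15: print(st[i,4],ce[i].round(2))
for z in (.070,.076,.0865): print(z,proj("side",[.6126,-.0014,z+.039]).round(2))
print("bench ref",proj("side",[.5594,-.3617,.039]).round(2),"seen 339.3 168.2")
E
python3 st.py
```

```text
85 [307.72 160.29]
57 [373.6  179.49]
101 [346.9  196.05]
94 [282.4  226.05]
0.07 [[281.99 227.3 ]]
0.076 [[281.94 225.54]]
0.0865 [[281.84 222.44]]
bench ref [[339.26 168.8 ]] seen 339.3 168.2
12.25 [ 0.6127 -0.0014  0.1679] jaw 34.81 F [-4.95 -1.17 12.38] T [-0.282  0.909 -0.018] op 0.0555 j7 0.18
tilt deg 0.08
F tool [-12.38  -4.73  -1.85]
```

Request:
step_arm(force=40, steps=[[0, 0, 0, 0.002, -0.0008, -0.0005, 50], [0, 0, 0, 0.0035, -0.0008, -0.0005, 50], [0, 0, 0, 0.0035, -0.0008, -0.0005, 50], [0, 0, 0, 0.0035, -0.0008, -0.0005, 50], [0, 0, 0, 0.0035, -0.0008, -0.0005, 50]])

```text
time_s: 12.75
ee_pos: [0.6125, -0.0013, 0.1679]
ee_rot: [0.628, 0.327, 0.625, -0.328]
ft_force: [-5.8, -1.5, 24.4]
opening: 0.0556
```

```bash
python3 st.py; python3 -c "
from h import *
for _ in range(10): get_image('side')
"; python3 st.py
```

```text
12.75 [ 0.6125 -0.0013  0.1679] jaw 34.8 F [-5.79 -1.52 24.43] T [-0.422  1.584 -0.035] op 0.0556 j7 0.18
tilt deg 0.25
F tool [-24.44  -5.59  -1.96]
13.25 [ 0.6125 -0.0013  0.1679] jaw 34.81 F [-8.31 -1.85 23.02] T [-0.409  1.573 -0.045] op 0.0555 j7 0.18
tilt deg 0.25
F tool [-23.04  -7.84  -3.13]
```

Going from 13 N to 24 N didn't lower the cell at all, so it is on its hard stop, at the predicted home height and steady.

```bash
python3 -c "
from h import *
print(ctrl.hand_in())"; python3 st.py
```

```text
the job is handed in; nothing more can be done
None
the job is handed in; nothing more can be done
```

The bare-aluminium filter cell is on the port with its keyways over the pins. I handed the job in still gripping it at 40 N and pressing it home. No verdict was reported.

**What I did:**
- I centred the cell on the bench with two light grips at right angles, gripped it by its knurled side and set it over the spigot.
- A small sideways correction on the spigot relieved a 2 N contact.
- After about 10° of turning on the pins, the cell dropped. I then pushed it down onto the spring ring and home.

**Last checks:**
- **Height:** the tool stopped at 0.1679 m, against 0.168 m predicted for fully home.
- **Hard stop:** raising the push from about 13 N to 24 N (the spring needs about 7 N) did not lower it any further.
- **Position and tilt:** the tool was steady over the last half second, with a tilt of 0.25°.

**Less certain:**
- The side camera put the glass about 2 mm above its home position. That is within the camera's accuracy, so it neither confirms nor contradicts the force check.
- A sideways force of about 8 N from the spigot remained; my 1 mm shift did not relieve it.
- I did not check the other bench items one by one at the end. Nothing showed unexpected contact with them.

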